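# Seat an agar plate in the colony counter and start the count

## Task

The agar dish on the open drawer of the colony counter stands half beside its round seat, up on the rim. Without picking it up, nudge it across the drawer with the fingertips until it drops flat into the seat, then push the drawer fully home, and last press the green start key right down and let it come up again. Leave the spare dish, the marker and the forceps where they lie.

Things in the scene. Friction and masses are not known exactly. Their poses are not given: they have to be found in the camera images.
- counter: Colony counter, low white bench instrument, fixed: 165 mm deep (x), 200 wide (y). Origin: at table height under the middle of its front face; +x from front face to back, the drawer comes out to its -x. Front 65 mm of its top: flat ledge 72 mm high with display (+y) and green key (-y); behind, 106 mm high. Drawer slot is open to 11 mm above the deck: a seated dish passes, a dish on the rim does not
- drawer (a joint): How far the drawer stands out of the counter (m): 0 fully home, 0.12 fully out. It slides along the counter's x axis with about 4 N of friction, has no spring and stays where it is left
- seat (a point): Centre of the floor of the round seat, a black-floored recess in the drawer's bare metal deck, 92 mm across, 9 mm deep, chamfered rim; moves with the drawer. Axes as the counter's. The deck is flat, 130 mm wide (y), 40 mm above the table, from 55 mm in front (-x) of this point to behind it into the counter; nothing stands above it
- drawer_front (a point): Middle of the upper edge of the outer (-x) face of the drawer's blue front plate: 150 mm wide (y), 8 thick, upright, from 14 to 40 mm above the table (top level with the deck). The place to push. With the drawer home this face stands 16 mm in front of the counter's face
- start_key (a joint): How far the green start key is pressed down (m): 0 up, 0.004 fully down. A spring pushes it back; fully down takes about 4 N
- start_key_top (a point): Centre of the top of the round green start key, 24 mm across, on the counter's ledge
- dish: Agar dish with lid, a closed clear round disc 89 mm across, 15 high, about 35 g, beige inside. Origin: centre of its underside. It lies flat on the deck partly over the seat, centre 15 to 60 mm from the seat's, on the robot's side. It slides easily, tips in when its centre is within about 12 mm of the seat's, drops flat when pushed on to the middle; its top is then 6 mm above the deck
- spare_dish: A second dish of the same kind on the table beside the counter; leave it. Origin: centre of its underside
- marker: White and red marker pen, 135 x 17 x 16 mm, lying on the table; leave it. Origin: middle of its underside
- tweezers: Steel forceps, 137 x 16 x 9 mm, lying on the table; leave them. Origin: middle of their underside
There are look-alikes about, which are no part of the job. Leave any orange or yellow look-alike of the dish alone.

How it is judged:
By the outcome, as a careful person would: the job done as asked, in the order asked, and still so for the second after the job is handed in, with the robot touching nothing.
It also fails if it takes over 58 s, if anything falls off the work surface, if the arm or the gripper's body presses on something with over 40 N, if the wrist force passes 120 N, or if a joint passes its speed limit or range.

## Robot

A 6-joint arm with a two-finger parallel gripper is mounted at the origin on a cart in front of the work surface, level with it; the furniture and walls round the work are solid. World frame = base frame: x ahead of the robot, y to its left, z up, the work surface at z = 0. Lengths are in m, angles in rad, forces in N, time in s.
With the tool pointing down it reaches from about 0.325 to 0.775 m from the base axis. Payload 9.3 kg.
Tool frame: the origin (TCP) lies midway between the tips of the shut fingers; the grasp point (between the pads) lies 19 mm behind it; z points along the fingers, y is the line along which they close (so a half turn about z gives the same grasp; the last joint's range is limited). The gripper opens to 85 mm and grips with 20 to 120 N. Pads are 22 mm wide; open, the fingers measure 114 mm over their backs; the gripper's body (76 mm by 85 mm) begins 54 mm behind the grasp point. The pads swing forward as they close: fully open they stand 13 mm farther back than shut.
Start: joints at [0.949, 0.259, 0.021, 1.334, 0, 1.418], TCP at [0.248, 0.491, 0.231] pointing down, gripper open.
Joint ranges: [-3.04, 3.04], [-0.91, 1.82], [-1.04, 1.36], [-1.92, 1.95], [-1.52, 1.45], [-3.14, 3.14]. Speed limits (rad/s): [2.22, 2.22, 2.79, 3.14, 3.14, 3.14].

## Interface

Orientations are given as a unit quaternion [x, y, z, w].
In Python, from plant import monitor, get_image, env, regions_of, spot_point gives the robot as it stands.
- The arm moves only by the tool drive_tool, never from a script. Its argument "deltas" is a list of rows, each a list of 6 numbers: the shift along the tool's x, y, z in mm, then the turn, a rotation vector about the tool's x, y, z in degrees. In form: [[x, y, z, ax, ay, az], ...]. A call has 1 to 10 rows; each row shifts and turns the commanded pose from where the row before left it, along the tool's axes as they then stand; what a row does not reach is not made up. A row lasts 1/10 s, in which the tool goes at most 50 mm and 8.59 degrees, less where a joint would pass 70% of its speed; a pose out of reach is approached as far as the arm can. A call is refused whole if a number of a shift passes 50 or a number of a turn 8.59, either way. A call with a gripper value outside its range is refused whole. "jaw" is the opening in per cent of the stroke, from 0 (shut) to 100 (fully open), set as the call begins (left out, the last holds). The fingers move at their own pace and stop on an object; "squeeze" is the grip in N (left out, the last holds). Time passes only in rows, so rows that do not move let the fingers close. It gives the time, the measured TCP pose, the force, the opening and the grip force at its end, in the units of the state.
- monitor.read_state(): the state, without advancing time (a new reading comes with each control period).
- get_image(name): name is "side" or "top" or "wrist"; returns a dict with "pixels" (420x560x3 uint8, red, green, blue), "intrinsics" (3x3 intrinsics, pixels), "world_to_cam" (4x4, takes a point from world to camera coordinates). Camera axes: x right, y down, z forward; pixel columns grow to the right and rows downward; lengths in m; the calibration is good to about 2 mm. A picture is of the moment at which its call begins. There is no depth.
- env.close_job(): hands the job in; it is judged then, once.
Trained networks look in the newest picture that a camera, given by its name, has taken for a name from the list of things; names that differ only in an ending like _2 or _b are one class to them, and where a whole thing is asked for, a point or a joint stands for the part that bears it (a point fixed in the world has none). Each returns a list of dicts, best first, with "confidence" (0 to 1); they miss things now and then, are a little off and sometimes report something else, mostly with a low value. They report only what shows in the picture. A call takes as long as a camera call. They do not tell look-alikes from the thing itself.
- regions_of(thing, camera): "pixels" (420x560 bool, what is visible of it) and "box" ([centre column, centre row, width, height] in pixels, round what is visible of it).
- spot_point(thing, camera): "position" ([column, row] in pixels: a listed point, or the origin of a listed thing).
The state is a dict: "t": time; "joint_pos": joint angles; "qvel": joint speeds; "tau": joint torques, N m; "tcp_pos": TCP position; "eef_rot": TCP orientation; "force": force on the tool from outside, world axes, zero at the start; "ft_torque": the same for the moment, N m; "grip_width": opening from 0.0 (shut) to 1.0 (fully open); "gripper_force": force on a finger pad.
Only numpy, scipy, OpenCV 4.12 (cv2) and the standard library are available. Lean on these libraries where they do the work, as an engineer would, in place of code of your own. Each camera call takes 0.05 s, during which the arm holds its last target. There are 200 camera calls.

## Working session

There is one attempt and no reset: what is moved stays moved. The work goes in short steps, Python scripts to look and compute and a tool call to move; the robot and the scene stay as the last step left them, time stands still between calls to the robot, and variables do not carry over. Pictures are saved under pics/ and viewed, at most 10 in all, crops included, and the job is handed in when it is done.

Besides the shell and the picture viewer there is one more tool, called after "Call:" as name([rows], argument=value, ...), one row to a line, values as JSON. drive_tool: Moves the arm, as the interface text tells. Its arguments: {"type":"object","properties":{"deltas":{"type":"array"},"jaw":{"type":"number"},"squeeze":{"type":"number"}},"required":["deltas"]}

```bash
mkdir -p pics
cat > h.py <<'E'
import numpy as np, cv2
from plant import monitor, get_image, env, regions_of, spot_point
def ray(im,px):
    K=np.array(im["intrinsics"]);T=np.array(im["world_to_cam"])
    d=T[:3,:3].T@np.linalg.solve(K,[px[0],px[1],1.]); o=-T[:3,:3].T@T[:3,3]
    return o,d
def atz(im,px,z):
    o,d=ray(im,px); return (o+d*(z-o[2])/d[2]).round(4)
def proj(im,p):
    K=np.array(im["intrinsics"]);T=np.array(im["world_to_cam"])
    c=K@(T[:3,:3]@np.array(p)+T[:3,3]); return c[:2]/c[2]
def save(im,n,crop=None,s=1):
    a=im["pixels"][:,:,::-1]
    if crop: a=a[crop[1]:crop[3],crop[0]:crop[2]]
    cv2.imwrite("pics/"+n+".png",cv2.resize(a,None,fx=s,fy=s,interpolation=cv2.INTER_CUBIC))
E
python3 - <<'E'
from h import *
Z=dict(counter=0,seat=.031,drawer_front=.04,start_key_top=.074,dish=.04,spare_dish=0,marker=0,tweezers=0)
ims=[]
for c in("top","side"):
    im=get_image(c);ims.append(im["pixels"]);
    for n,z in Z.items():
        for d in spot_point(n,c)[:4]:
            print(c,n,round(d["confidence"],2),np.round(d["position"]),atz(im,d["position"],z))
    save(im,c+"0",s=1.4)
s=monitor.read_state();print(s["t"],s["tcp_pos"],s["eef_rot"],s["force"])
E
```

```text
top counter 0.69 [326. 213.] [0.5973 0.0724 0.    ]
top seat 0.87 [332. 247.] [0.5243 0.0632 0.031 ]
top drawer_front 0.78 [338. 276.] [0.4655 0.0525 0.04  ]
top dish 0.88 [325. 257.] [0.5038 0.0778 0.04  ]
top dish 0.79 [404. 151.] [ 0.7172 -0.0859  0.04  ]
top dish 0.73 [219. 172.] [0.6794 0.2914 0.04  ]
top dish 0.65 [412. 264.] [ 0.4891 -0.0928  0.04  ]
top spare_dish 0.93 [234. 233.] [0.5582 0.2643 0.    ]
top marker 0.83 [401. 209.] [ 0.6045 -0.0845  0.    ]
top tweezers 0.63 [255. 295.] [0.4293 0.2217 0.    ]
side counter 0.73 [311. 241.] [0.6003 0.0725 0.    ]
side seat 0.92 [289. 250.] [0.5221 0.0523 0.031 ]
side drawer_front 0.72 [271. 254.] [0.4761 0.0562 0.04  ]
side start_key_top 0.58 [341. 218.] [0.6586 0.0399 0.074 ]
side dish 0.8 [288. 180.] [0.6565 0.2634 0.04  ]
side dish 0.75 [313. 311.] [ 0.4644 -0.1219  0.04  ]
side dish 0.69 [399. 264.] [ 0.698  -0.1215  0.04  ]
side dish 0.69 [206. 184.] [0.4616 0.3668 0.04  ]
side spare_dish 0.79 [256. 205.] [0.5534 0.2606 0.    ]
side marker 0.73 [355. 282.] [ 0.6095 -0.0851 -0.    ]
side tweezers 0.57 [223. 230.] [0.4361 0.222  0.    ]
0.9 [0.2484788  0.4906409  0.23127089] [ 2.32251638e-01  9.72655734e-01 -2.18680903e-05 -1.08519980e-05] [ 0.08776554  0.14956007 -0.14271209]
```

View pics/top0.png

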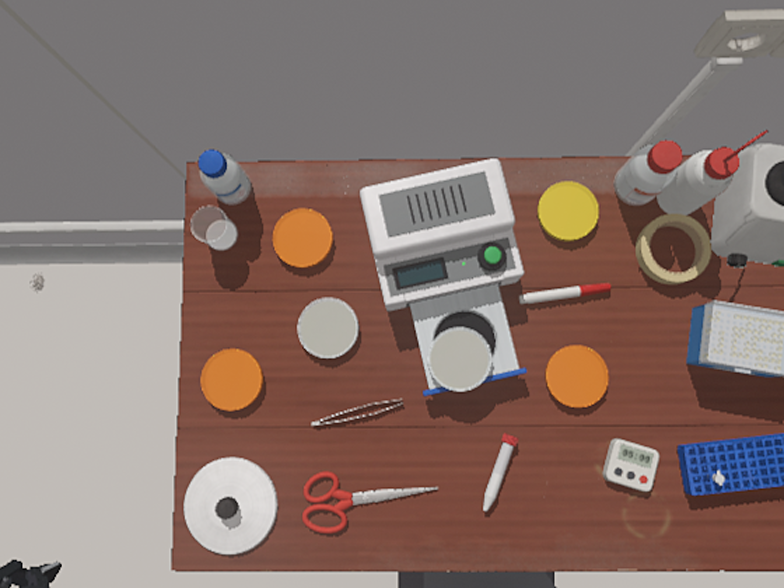

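View pics/side0.png

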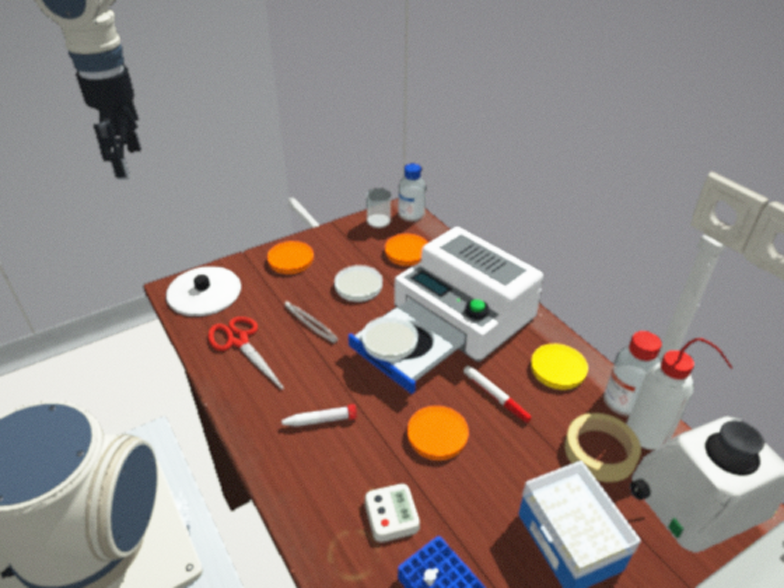

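Could be taken for the dish: drawer dish top-px (329,256), spare (234,233), orange (216,170), (165,271), (412,268), yellow (406,151). By the description it is the one lying on the drawer at (329,256). I'll measure it and check it in one crop.

```bash
cat > m.py <<'E'
from h import *
from scipy.optimize import least_squares
def sil(im,mask):
    cs,_=cv2.findContours(mask.astype(np.uint8),0,1); return max(cs,key=cv2.contourArea)
def measure(cam,im=None):
    im=im or get_image(cam); a=im["pixels"]; h=cv2.cvtColor(a,cv2.COLOR_RGB2HSV)
    H,S,V=[h[...,i].astype(int) for i in range(3)]
    yy,xx=np.mgrid[:a.shape[0],:a.shape[1]]; out={}
    c=proj(im,[.60,.075,.05]); near=np.hypot(xx-c[0],yy-c[1])<120
    g=(H>50)&(H<85)&(S>130)&(V>50)&near
    n,l,st,ce=cv2.connectedComponentsWithStats(g.astype(np.uint8))
    if n>1:
        k=1+np.argmax(st[1:,4]); out["key"]=atz(im,ce[k],.076)
    b=(H>100)&(H<130)&(S>150)&(V>60)&near
    n,l,st,ce=cv2.connectedComponentsWithStats(b.astype(np.uint8))
    if n>1:
        k=1+np.argmax(st[1:,4]); ys,xs=np.where(l==k)
        p=np.array([atz(im,q,.04)[:2] for q in zip(xs,ys)]); m=p.mean(0)
        u=np.linalg.svd(p-m)[2][0]; t=(p-m)@u
        out["blue"]=(m.round(4),"yaw",np.degrees(np.arctan2(u[0],-u[1])).round(1),"len",np.ptp(t).round(3),"mid",(m+u*(t.min()+t.max())/2).round(4))
    r=[d for d in regions_of("dish",cam)]
    for d in r:
        cc=atz(im,d["box"][:2],.05); 
        if np.hypot(*(cc[:2]-[.52,.065]))<.06:
            pts=sil(im,d["pixels"])[:,0]; 
            (x,y),(w,hh),_=cv2.fitEllipse(pts); out["dish"]=(atz(im,(x,y),.0475),round(d["confidence"],2),len(pts),(round(x),round(y)))
            break
    return im,out
E
python3 - <<'E'
from m import *
for c in("top","side"):
    im,o=measure(c); print(c,*o.items(),sep="\n ")
    if c=="top": save(im,"crop",(250,150,390,300),4)
    for n in("seat","drawer_front","start_key_top","counter"):
        for d in spot_point(n,c)[:1]: print(n,np.round(d["position"],1),atz(im,d["position"],dict(seat=.031,drawer_front=.04,start_key_top=.074,counter=0)[n]))
E
```

```text
top
 ('key', array([0.6465, 0.0251, 0.076 ]))
 ('blue', (array([0.4829, 0.0064]), 'yaw', np.float64(12.8), 'len', np.float64(0.06), 'mid', array([0.4824, 0.0089])))
 ('dish', (array([0.5041, 0.0739, 0.0475]), 0.71, 131, (328, 257)))
seat [330.3 244.7] [0.5288 0.0667 0.031 ]
drawer_front [340.9 275.9] [0.4663 0.0478 0.04  ]
start_key_top [353.7 176. ] [0.6599 0.0214 0.074 ]
counter [326.2 209.1] [0.6058 0.0714 0.    ]
side
 ('key', array([0.6542, 0.0377, 0.076 ]))
 ('blue', (array([0.4692, 0.0335]), 'yaw', np.float64(12.0), 'len', np.float64(0.157), 'mid', array([0.4672, 0.0431])))
 ('dish', (array([0.5072, 0.0754, 0.0475]), 0.87, 104, (278, 241)))
seat [289.1 249.9] [0.5215 0.0511 0.031 ]
drawer_front [271.6 255.1] [0.4746 0.0513 0.04  ]
start_key_top [342.7 219.2] [0.6583 0.0331 0.074 ]
counter [307.8 239.7] [0.5961 0.0805 0.    ]
```

View pics/crop.png

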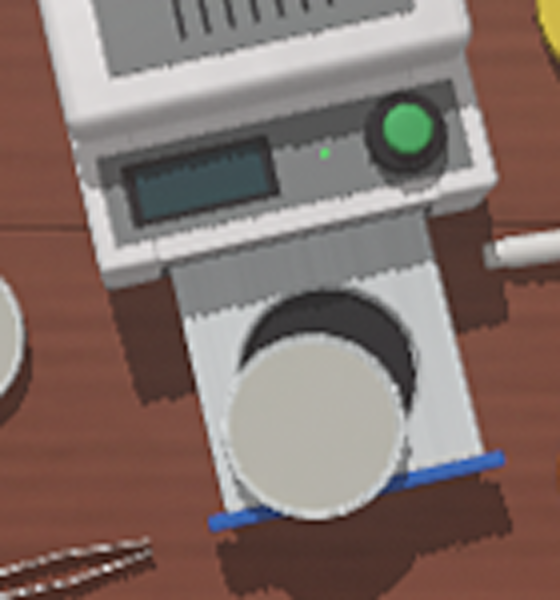

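The crop shows the beige dish centred at about (317,426) in the crop, with the black seat crescent above and right of it (top 322,288; right edge 416,362). The blue front runs (210,523)–(503,459) and the key is at (408,128).

Run:
```python
from m import *
im=get_image("top")
w=lambda p,z:atz(im,(p[0]/4+250-.4,p[1]/4+150-.4),z)[:2]
L,R=w((211,523),.04),w((503,459),.04); d=L-R
print("front mid",(L+R)/2,"len",np.hypot(*d),"yaw",np.degrees(np.arctan2(-d[0],d[1])))
for a,b in(((188,315),(228,515)),((435,262),(484,455))):
    d=w(a,.04)-w(b,.04); print("edge yaw",np.degrees(np.arctan2(d[1],d[0])))
P=np.array([w(p,.04) for p in((243,358),(262,322),(290,297),(322,288),(355,296),(385,313),(405,338),(416,365),(414,395))])
r=least_squares(lambda v:np.hypot(P[:,0]-v[0],P[:,1]-v[1])-v[2],[.52,.06,.046]).x;print("seat",r)
D=np.array([w(p,.055) for p in((317,333),(228,425),(404,425),(317,519))]);print("dish",D.mean(0),np.ptp(D,0))
print("key",w((408,128),.076))
```

```text
front mid [0.47325 0.0516 ] len 0.14793623626414185 yaw 11.818843553814972
edge yaw 10.588361310604652
edge yaw 12.47860881321221
seat [0.53003402 0.06466964 0.04342957]
dish [0.505125 0.072075] [0.0907 0.0859]
key [0.6484 0.026 ]
```

Call:
drive_tool([
  [-20,-15,8,0,0,0],
  [-36,-28,8,0,0,0],
  [-36,-28,8,0,0,0],
  [-36,-28,8,0,0,0],
  [-36,-28,8,0,0,0],
  [-36,-28,8,0,0,0],
  [-36,-28,8,0,0,0],
  [-36,-28,8,0,0,0],
  [-36,-28,8,0,0,0],
  [-36,-28,8,0,0,0],
], jaw=40)

```text
t: 2.55
tcp_pos: [0.4353, 0.0952, 0.1512]
eef_rot: [0.232, 0.973, 0.0, 0.0]
force: [0.6, 0.5, -0.4]
grip_width: 0.396
gripper_force: 0.0
```

Call:
drive_tool([
  [0,0,0,0,0,-5],
  [0,0,0,0,0,-5],
  [0,0,0,0,0,0],
  [0,0,0,0,0,0],
])

```text
t: 2.95
tcp_pos: [0.4347, 0.0971, 0.1514]
eef_rot: [0.148, 0.989, 0.0, 0.0]
force: [-0.6, 0.7, -0.3]
grip_width: 0.402
gripper_force: 0.0
```

```bash
cat >> h.py <<'E'
from scipy.spatial.transform import Rotation as Ro
def to(p):
    s=monitor.read_state(); R=Ro.from_quat(s["eef_rot"]); M=R.as_matrix()
    print("t",round(s["t"],2),"tcp",np.round(s["tcp_pos"],4),"tooly deg",np.degrees(np.arctan2(M[1,1],M[0,1])).round(1),"F",np.round(s["force"],1),"grip",round(s["grip_width"],2))
    if p is not None: print(" tool shift mm to",p,(M.T@(np.array(p)-s["tcp_pos"])*1e3).round(1))
E
python3 - <<'E'
from m import *
to([.436,.0935,.045])
im,o=measure("wrist");print(o);save(im,"w1",s=1.4)
E
```

```text
t 2.95 tcp [0.4347 0.0971 0.1514] tooly deg 73.0 F [-0.6  0.7 -0.3] grip 0.4
 tool shift mm to [0.436, 0.0935, 0.045] [ -2.3  -3.1 106.4]
{'dish': (array([0.5084, 0.0742, 0.0475]), 0.9, 292, (282, 298))}
```

View pics/w1.png

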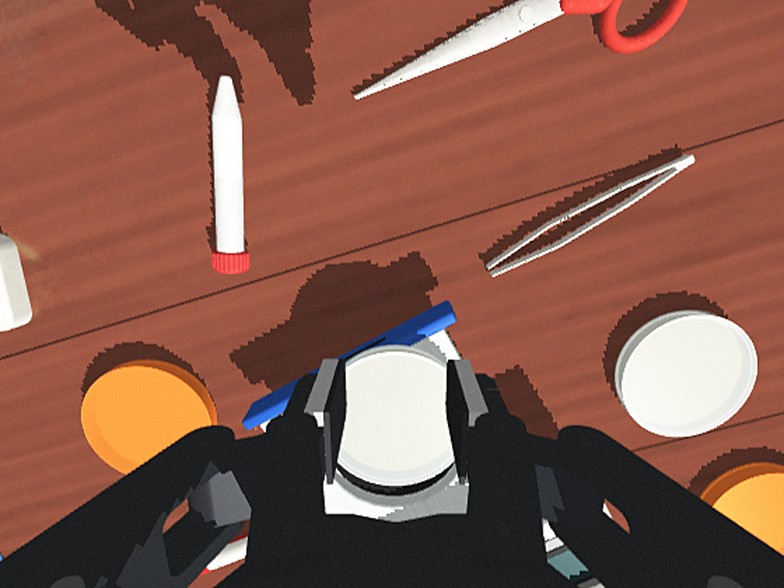

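The wrist view shows the dish between the fingers' sight lines, centred at about (395,415), with the blue drawer front running from (250,420) to (450,310). I'll lower in front of the drawer.

Call:
drive_tool([
  [1,-1,26,0,0,0],
  [1,-2,30,0,0,0],
  [0,0,30,0,0,0],
  [0,0,20,0,0,0],
  [0,0,0,0,0,0],
  [0,0,0,0,0,0],
])

```text
t: 3.65
tcp_pos: [0.4321, 0.095, 0.0457]
eef_rot: [0.147, 0.989, -0.0, -0.0]
force: [0.2, -0.7, 0.6]
grip_width: 0.401
gripper_force: 0.0
```

Run:
```python
from m import *
to([.531-.956*.052,.0645+.292*.052,.045])
im,o=measure("wrist");print(o);save(im,"w2",s=1.2)
im=get_image("side");save(im,"s2",(200,170,400,310),3)
```

```text
t 3.65 tcp [0.4321 0.095  0.0457] tooly deg 73.1 F [ 0.2 -0.7  0.6] grip 0.4
 tool shift mm to [0.48128800000000005, 0.079684, 0.045] [-51.6  -0.4   0.7]
{'dish': (array([0.474 , 0.0831, 0.0475]), 0.63, 244, (284, 349))}
```

View pics/s2.png

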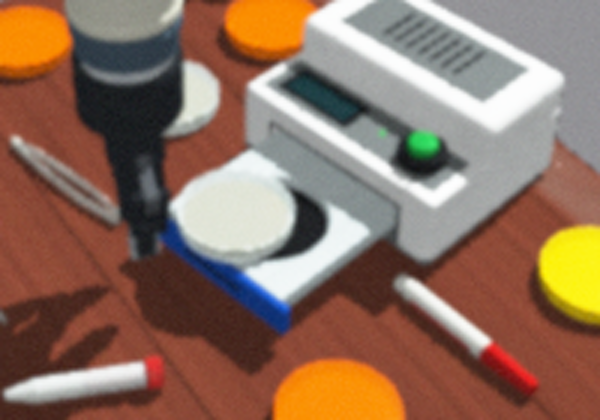

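The side view shows the fingers at (145,240) in the crop, just outside the blue front and level with the dish at (238,215). Now push.

Call:
drive_tool([
  [-8,0,0,0,0,0],
  [-8,0,0,0,0,0],
  [-5,0,0,0,0,0],
  [-4,0,0,0,0,0],
  [-4,0,0,0,0,0],
  [-4,0,0,0,0,0],
  [-4,0,0,0,0,0],
  [-4,0,0,0,0,0],
  [-3,0,0,0,0,0],
  [0,0,0,0,0,0],
])

```text
t: 4.8
tcp_pos: [0.4745, 0.0819, 0.0453]
eef_rot: [0.147, 0.989, 0.0, 0.0]
force: [0.5, 0.0, 0.7]
grip_width: 0.401
gripper_force: 0.0
```

Run:
```python
from m import *
to([.531-.956*.052,.0645+.292*.052,.045])
im,o=measure("side");print(o);save(im,"s3",(200,170,400,310),3)
im,o=measure("top");print(o)
```

```text
t 4.8 tcp [0.4745 0.0819 0.0453] tooly deg 73.1 F [0.5 0.  0.7] grip 0.4
 tool shift mm to [0.48128800000000005, 0.079684, 0.045] [-7.1 -0.1  0.3]
{'key': array([0.6544, 0.0378, 0.076 ]), 'blue': (array([0.4693, 0.0359]), 'yaw', np.float64(11.6), 'len', np.float64(0.157), 'mid', array([0.4678, 0.0433])), 'dish': (array([0.5299, 0.0613, 0.0475]), 0.73, 93, (290, 241))}
{'key': array([0.6471, 0.0256, 0.076 ]), 'dish': (array([0.5638, 0.0653, 0.0475]), 0.66, 44, (331, 226))}
```

View pics/s3.png

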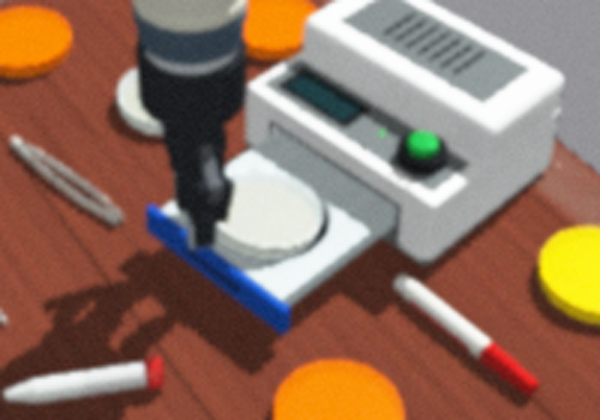

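The dish at (270,210) is nearly over the seat, dipping at the far rim with its near edge still up. I'll push on to the middle.

Call:
drive_tool([
  [-2,0,0,0,0,0],
  [-2,0,0,0,0,0],
  [-2,0,0,0,0,0],
  [-2,0,0,0,0,0],
  [0,0,0,0,0,0],
  [0,0,0,0,0,0],
])

```text
t: 5.6
tcp_pos: [0.4818, 0.0796, 0.0452]
eef_rot: [0.147, 0.989, 0.0, -0.0]
force: [-0.6, -0.2, -0.3]
grip_width: 0.399
gripper_force: 0.0
```

Run:
```python
from m import *
to(None)
im,o=measure("side");print(o);save(im,"s4",(230,200,340,285),6)
```

```text
t 5.6 tcp [0.4818 0.0796 0.0452] tooly deg 73.1 F [-0.6 -0.2 -0.3] grip 0.4
{'key': array([0.6544, 0.0378, 0.076 ]), 'blue': (array([0.469 , 0.0383]), 'yaw', np.float64(11.4), 'len', np.float64(0.157), 'mid', array([0.468 , 0.0433])), 'dish': (array([0.5334, 0.0555, 0.0475]), 0.61, 92, (293, 242))}
```

View pics/s4.png

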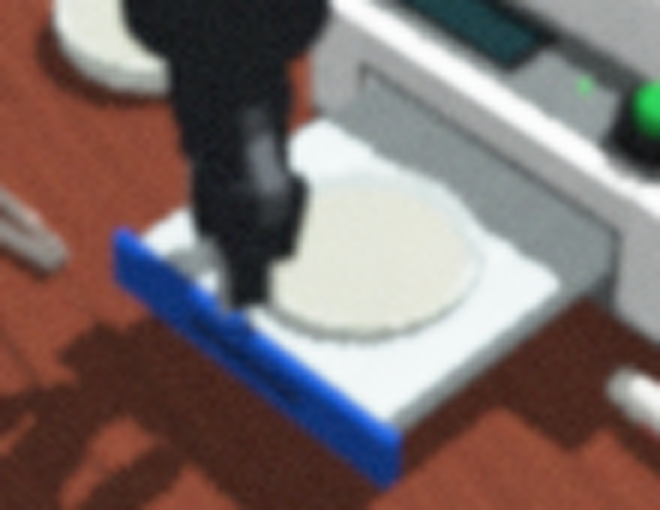

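The dish at (372,255) appears flat and low in the seat. I'll back off and check from the top.

Call:
drive_tool([
  [6,0,0,0,0,0],
  [10,0,0,0,0,0],
  [20,0,0,0,0,0],
  [25,0,0,0,0,0],
  [10,0,0,0,0,-7.5],
  [0,0,0,0,0,-7.5],
  [0,0,0,0,0,-7],
  [0,0,0,0,0,-7],
  [0,0,0,0,0,0],
])

```text
t: 6.6
tcp_pos: [0.4129, 0.1005, 0.0454]
eef_rot: [-0.107, 0.994, 0.0, -0.0]
force: [-0.2, 0.0, 0.6]
grip_width: 0.404
gripper_force: 0.0
```

Run:
```python
from m import *
im,o=measure("top");print(o);a=im["pixels"][195:295,280:390]
im2,o=measure("side");print(o);b=im2["pixels"][190:290,230:340]
cv2.imwrite("pics/c5.png",cv2.resize(np.hstack([a,b])[:,:,::-1],None,fx=3.6,fy=3.6,interpolation=2))
d=np.array([np.cos(np.radians(12)),np.sin(np.radians(12))])
p=np.array([.471,.051])-.035*d
to([*p,.024])
```

```text
{'key': array([0.6473, 0.0259, 0.076 ]), 'blue': (array([0.4738, 0.0499]), 'yaw', np.float64(-167.7), 'len', np.float64(0.144), 'mid', array([0.4737, 0.0502])), 'dish': (array([0.5288, 0.0641, 0.0475]), 0.76, 127, (332, 244))}
{'key': array([0.6546, 0.0379, 0.076 ]), 'blue': (array([0.4699, 0.0334]), 'yaw', np.float64(11.8), 'len', np.float64(0.141), 'mid', array([0.4695, 0.0353])), 'dish': (array([0.5292, 0.0586, 0.0475]), 0.83, 98, (290, 242))}
t 6.8 tcp [0.4135 0.1003 0.0453] tooly deg 102.0 F [-0.1 -0.9 -0.1] grip 0.4
 tool shift mm to [np.float64(0.43676483397431676), np.float64(0.043723090821378416), 0.024] [-11.  -60.2  21.3]
```

View pics/c5.png

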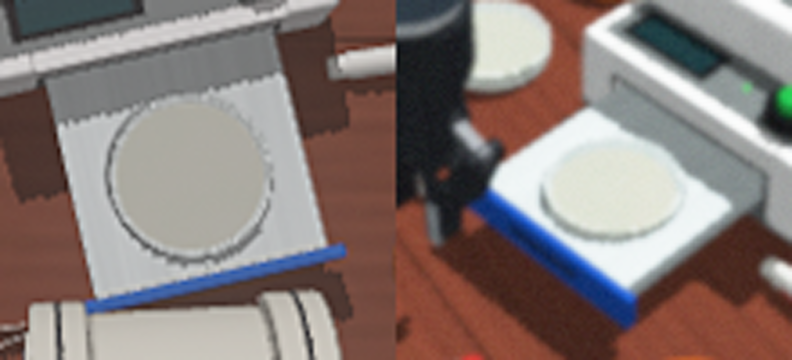

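Both views show the dish concentric and flat in the seat (crop top 190,178; side 613,190). Next, go to the drawer front.

Call:
drive_tool([
  [0,-20,7,0,0,0],
  [-3,-25,7,0,0,0],
  [-8,-15,7,0,0,0],
  [-8,0,0,0,0,0],
  [-8,0,0,0,0,0],
  [-8,0,0,0,0,0],
  [-8,0,0,0,0,0],
  [-10,0,0,0,0,0],
  [-10,0,0,0,0,0],
  [-10,0,0,0,0,0],
])

```text
t: 7.8
tcp_pos: [0.4977, 0.0576, 0.0243]
eef_rot: [-0.106, 0.994, -0.0, -0.001]
force: [-3.8, -1.8, 2.7]
grip_width: 0.403
gripper_force: 2.4
```

Call:
drive_tool([
  [-10,0,0,0,0,0],
  [-10,0,0,0,0,0],
  [-10,0,0,0,0,0],
  [-10,0,0,0,0,0],
  [-10,0,0,0,0,0],
  [0,0,0,0,0,0],
])

```text
t: 8.4
tcp_pos: [0.5484, 0.068, 0.0242]
eef_rot: [-0.106, 0.994, 0.0, 0.001]
force: [0.3, -0.2, -1.0]
grip_width: 0.402
gripper_force: 0.0
```

Run:
```python
from m import *
to(None)
im,o=measure("side");print(o)
for c in("top","side"):
  im=get_image(c)
  for d in spot_point("counter",c)[:1]: print(d["confidence"],atz(im,d["position"],0))
```

```text
t 8.4 tcp [0.5484 0.068  0.0242] tooly deg 102.2 F [ 0.3 -0.2 -1. ] grip 0.4
{'key': array([0.6544, 0.0376, 0.076 ]), 'blue': (array([0.5662, 0.014 ]), 'yaw', np.float64(5.4), 'len', np.float64(0.061), 'mid', array([0.5662, 0.0148]))}
0.7 [0.5988 0.0735 0.    ]
0.79 [0.5964 0.077  0.    ]
```

Call:
drive_tool([
  [-6,0,0,0,0,0],
  [-6,0,0,0,0,0],
  [-4,0,0,0,0,0],
  [-2,0,0,0,0,0],
])

```text
t: 9.1
tcp_pos: [0.5646, 0.0714, 0.0242]
eef_rot: [-0.106, 0.994, 0.0, -0.0]
force: [-3.9, -1.5, 4.5]
grip_width: 0.4
gripper_force: 2.1
```

Call:
drive_tool([
  [-2,0,0,0,0,0],
  [-2,0,0,0,0,0],
  [-1,0,0,0,0,0],
])

```text
t: 9.4
tcp_pos: [0.5692, 0.0724, 0.0242]
eef_rot: [-0.106, 0.994, 0.0, -0.0]
force: [-4.2, 0.1, 3.0]
grip_width: 0.402
gripper_force: 2.0
```

Call:
drive_tool([
  [-2,0,0,0,0,0],
  [-2,0,0,0,0,0],
])

```text
t: 9.6
tcp_pos: [0.573, 0.0733, 0.0242]
eef_rot: [-0.106, 0.994, 0.0, -0.0]
force: [-3.6, -0.0, 2.0]
grip_width: 0.397
gripper_force: 2.1
```

Call:
drive_tool([
  [-2,0,0,0,0,0],
  [-1,0,0,0,0,0],
])

```text
t: 9.8
tcp_pos: [0.5742, 0.0736, 0.0241]
eef_rot: [-0.106, 0.994, -0.0, -0.002]
force: [-16.2, -2.4, 9.8]
grip_width: 0.402
gripper_force: 7.8
```

Call:
drive_tool([
  [-1,0,0,0,0,0],
  [0,0,0,0,0,0],
])

```text
t: 10.0
tcp_pos: [0.5742, 0.0736, 0.0241]
eef_rot: [-0.106, 0.994, -0.0, -0.003]
force: [-17.0, -3.5, 11.2]
grip_width: 0.402
gripper_force: 8.4
```

Call:
drive_tool([
  [8,0,0,0,0,0],
  [20,0,0,0,0,0],
  [30,0,0,0,0,0],
  [15,0,-30,0,0,0],
  [0,0,-40,0,0,0],
  [0,0,-40,0,0,0],
  [0,0,0,0,0,0],
], jaw=0)

```text
t: 10.7
tcp_pos: [0.509, 0.0584, 0.1396]
eef_rot: [-0.106, 0.994, -0.001, 0.005]
force: [0.5, 0.4, 0.3]
grip_width: -0.003
gripper_force: 0.0
```

Run:
```python
from m import *
R=[]
for c in("top","side"):
  im,o=measure(c);print(o); o_,d=None,None
  h=cv2.cvtColor(im["pixels"],cv2.COLOR_RGB2HSV); 
  p=proj(im,o["key"]); R.append(ray(im,p))
  for n in spot_point("start_key_top",c)[:1]: print(n["confidence"],n["position"],p)
  if c=="side": save(im,"s6",(230,180,400,300),4)
A=[];b=[]
for o,d in R:
  d=d/np.linalg.norm(d);P=np.eye(3)-np.outer(d,d);A.append(P);b.append(P@o)
x=np.linalg.lstsq(np.vstack(A),np.hstack(b),rcond=None)
print("key tri",x[0],x[1]**.5)
to([x[0][0],x[0][1],.105])
```

```text
{'key': array([0.6515, 0.0233, 0.076 ]), 'blue': (array([0.5754, 0.1355]), 'yaw', np.float64(-161.7), 'len', np.float64(0.033), 'mid', array([0.5762, 0.1329]))}
0.64 [352.0, 177.5] [352.94723659 180.01820238]
{'key': array([0.6546, 0.0377, 0.076 ]), 'blue': (array([0.5813, 0.0625]), 'yaw', np.float64(11.4), 'len', np.float64(0.154), 'mid', array([0.5808, 0.065 ]))}
0.59 [338.1, 217.1] [340.32475642 218.01041518]
key tri [0.64679059 0.0261017  0.08916683] [0.00315082]
t 11.0 tcp [0.5052 0.0586 0.1331] tooly deg 102.1 F [-1.1  0.6 -0.2] grip -0.0
 tool shift mm to [np.float64(0.6467905897894113), np.float64(0.02610169962342556), 0.105] [-131.7  -61.6   27.8]
```

View pics/s6.png

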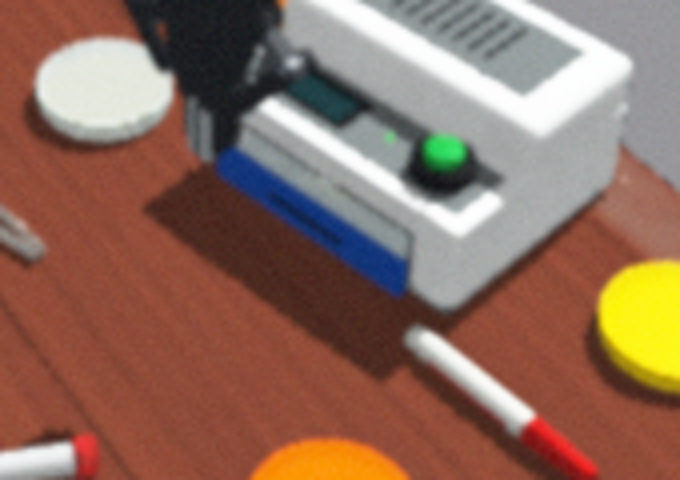

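Drawer is home: the blue plate sits close against the counter, from (220,160) to (405,285), and the key is at (445,152). The arm partly hides the key from the top camera, so I'll triangulate with the earlier unobstructed top measurement.

Run:
```python
from m import *
A=[];b=[]
for c,q in(("top",[.6472,.0258,.076]),("side",[.6545,.0378,.076])):
  im=get_image(c);o,d=ray(im,proj(im,q));d=d/np.linalg.norm(d);P=np.eye(3)-np.outer(d,d);A.append(P);b.append(P@o)
x=np.linalg.lstsq(np.vstack(A),np.hstack(b),rcond=None);print("key",x[0],x[1]**.5)
to([x[0][0],x[0][1],.11])
```

```text
key [0.64471205 0.02730018 0.08866595] [0.00012902]
t 11.1 tcp [0.5053 0.0586 0.1333] tooly deg 102.1 F [0.5 0.2 0.9] grip -0.0
 tool shift mm to [np.float64(0.6447120508574132), np.float64(0.027300176502637274), 0.11] [-129.8  -60.    23. ]
```

Call:
drive_tool([
  [-20,-9,0,0,0,0],
  [-30,-14,0,0,0,0],
  [-30,-14,0,0,0,0],
  [-30,-14,0,0,0,0],
  [-20,-9,10,0,0,0],
  [0,0,8,0,0,0],
  [0,0,0,0,0,0],
  [0,0,0,0,0,0],
])

```text
t: 11.9
tcp_pos: [0.6443, 0.0276, 0.1159]
eef_rot: [-0.106, 0.994, 0.0, -0.001]
force: [0.0, -0.0, -0.1]
grip_width: 0.001
gripper_force: 0.0
```

Run:
```python
from m import *
to([.645,.027,.09])
im=get_image("wrist");im2=get_image("side")
a=cv2.resize(im["pixels"],None,fx=.7,fy=.7);b=cv2.resize(im2["pixels"][170:270,280:400],(400,294),interpolation=2)
cv2.imwrite("pics/k7.png",np.hstack([a,b])[:,:,::-1])
```

```text
t 11.9 tcp [0.6443 0.0276 0.1159] tooly deg 102.2 F [ 0.  -0.  -0.1] grip 0.0
 tool shift mm to [0.645, 0.027, 0.09] [-0.6 -0.7 25.9]
```

View pics/k7.png

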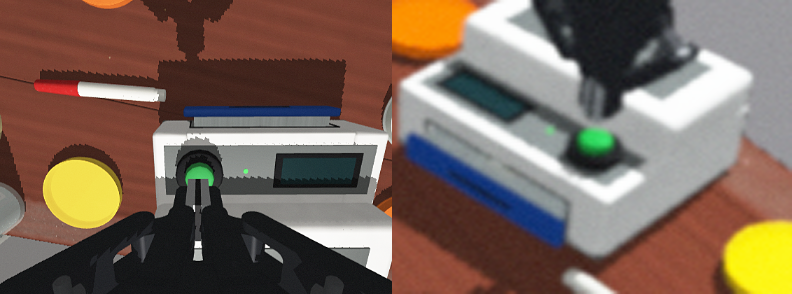

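The wrist half shows the shut tips over the green key (198,178), and the side half confirms it (tips 600,105; key 595,140). Descend with force feedback.

Call:
drive_tool([
  [0,0,8,0,0,0],
  [0,0,6,0,0,0],
  [0,0,3,0,0,0],
  [0,0,2,0,0,0],
  [0,0,2,0,0,0],
  [0,0,0,0,0,0],
])

```text
t: 12.6
tcp_pos: [0.6452, 0.0273, 0.095]
eef_rot: [-0.106, 0.994, 0.0, -0.0]
force: [0.4, 0.1, 0.3]
grip_width: 0.004
gripper_force: 0.0
```

Call:
drive_tool([
  [0,0,2,0,0,0],
  [0,0,1,0,0,0],
  [0,0,0,0,0,0],
])

```text
t: 12.9
tcp_pos: [0.6453, 0.0273, 0.0922]
eef_rot: [-0.106, 0.994, -0.0, -0.0]
force: [0.1, 0.4, 1.2]
grip_width: -0.0
gripper_force: 0.0
```

Call:
drive_tool([
  [0,0,2,0,0,0],
  [0,0,0,0,0,0],
])

```text
t: 13.1
tcp_pos: [0.6454, 0.0273, 0.0903]
eef_rot: [-0.106, 0.994, -0.0, 0.0]
force: [0.6, -0.5, 2.4]
grip_width: -0.001
gripper_force: 1.1
```

Call:
drive_tool([
  [0,0,1,0,0,0],
  [0,0,0,0,0,0],
])

```text
t: 13.3
tcp_pos: [0.6454, 0.0273, 0.0894]
eef_rot: [-0.106, 0.994, -0.0, 0.0]
force: [0.3, 0.4, 3.3]
grip_width: 0.004
gripper_force: 1.4
```

Call:
drive_tool([
  [0,0,1,0,0,0],
  [0,0,0,0,0,0],
])

```text
t: 13.5
tcp_pos: [0.6454, 0.0273, 0.0884]
eef_rot: [-0.106, 0.994, -0.0, 0.0]
force: [-0.5, -0.5, 3.3]
grip_width: 0.001
gripper_force: 1.8
```

Call:
drive_tool([
  [0,0,1,0,0,0],
  [0,0,0,0,0,0],
])

```text
t: 13.7
tcp_pos: [0.6454, 0.0273, 0.0881]
eef_rot: [-0.106, 0.994, -0.0, 0.0]
force: [-0.6, -0.3, 8.6]
grip_width: 0.001
gripper_force: 4.1
```

Key bottomed: about 4 mm of travel and the force jumped to 8.6 N. Hold briefly and release.

Call:
drive_tool([
  [0,0,1,0,0,0],
  [0,0,0,0,0,0],
  [0,0,-8,0,0,0],
  [0,0,-20,0,0,0],
  [0,0,-40,0,0,0],
  [30,0,-30,0,0,0],
  [45,0,-10,0,0,0],
  [45,0,0,0,0,0],
  [45,0,0,0,0,0],
  [0,0,0,0,0,0],
])

```text
t: 14.7
tcp_pos: [0.4788, -0.0074, 0.1945]
eef_rot: [-0.105, 0.994, 0.0, -0.001]
force: [-0.3, -0.3, -0.5]
grip_width: 0.001
gripper_force: 0.0
```

Run:
```python
from m import *
to(None)
im,o=measure("side");print(o)
print([(n,round(d["confidence"],2),atz(im,d["position"],z)) for n,z in(("spare_dish",0),("marker",0),("tweezers",0),("drawer_front",.04)) for d in spot_point(n,"side")[:1]])
```

```text
t 14.7 tcp [ 0.4788 -0.0074  0.1945] tooly deg 102.1 F [-0.3 -0.3 -0.5] grip 0.0
{'key': array([0.6546, 0.0379, 0.076 ]), 'blue': (array([0.5821, 0.058 ]), 'yaw', np.float64(12.0), 'len', np.float64(0.145), 'mid', array([0.5815, 0.0608]))}
[('spare_dish', 0.9, array([0.5635, 0.2684, 0.    ])), ('marker', 0.86, array([ 0.6147, -0.0808,  0.    ])), ('drawer_front', 0.68, array([0.5866, 0.0782, 0.04  ]))]
```

Key back up, drawer home, and the other things in place.

```bash
python3 -c "
from plant import env; print(env.close_job())"
```

```text
the job is handed in; nothing more can be done
None
```

The job is handed in: I nudged the dish flat into its seat, pushed the drawer home to its stop, and pressed the green key fully down and released it. The spare dish and marker did not move; the final check didn't pick up the forceps, but the arm never touched them.

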